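Fold open the bench cupboard's bifold door

TASK

Open the green bifold door of the small bench cupboard: take it by its red upright pull and draw it out and round until both panels are folded fully back at the side, then let go. Leave the jar of screws that stands in front of the cupboard where it is.

Things in the scene. Friction and masses are not known exactly. Their poses are not given: they have to be found in the camera images.
- pivot (a point): Point on the door's upright pivot axis, on top of the cupboard's roof board (200 mm above the worktop), at the right end of its front; axes are the cupboard's: z up, -x out of the front, +y left seen from the robot. Fixed plywood cupboard 150 deep, 246 wide, 200 mm high; roof and floor overhang the front by 19 mm. Two green panels, each 110 wide, 12 thick, 25 to 177 mm high, run +y from here.
- pull: Red upright rod on the pivot-side panel, 12 mm thick, 72 long, axis 40 mm off the face, 22 mm from the fold. Origin: grip point on its axis, 178 mm above the worktop, 18 below its top; free for 29 mm below, then two thin stems. Its -x points away from the panel. Door shut: at x -52, y +88 mm from the pivot, in its axes; circles it at 102 mm radius. The round rod can swivel in a grip.
- door (a joint): Angle of the pivot-side panel, rad: 0 shut, growing as fold and pull come out and round to the right (counter-clockwise from above), 1.4 at the stop, fully folded. The second panel hangs on the fold, its far edge runs in the track: it folds by itself. Starts shut or up to 0.2 ajar. Light friction (about 1 N at the pull), stays where left; no latch or spring.
- jar: Bystander: clear jar of screws with a grey lid, 73 mm across, 98 mm high, loose on the worktop in front of the cupboard. Origin: centre of its underside, z up.

How it is judged:
By the outcome, as a careful person would: the job done as asked, in the order asked, and still so for the second after the job is handed in, with the robot touching nothing.
It also fails if it takes over 40 s, if anything falls off the work surface, if the arm or the gripper's body presses on something with over 40 N, if the wrist force passes 120 N, or if a joint passes its speed limit or range.

ROBOT

A 6-joint arm with a two-finger parallel gripper is mounted at the origin on a cart in front of the work surface, level with it; the furniture and walls round the work are solid. World frame = base frame: x ahead of the robot, y to its left, z up, the work surface at z = 0. Lengths are in m, angles in rad, forces in N, time in s.
With the tool pointing down it reaches from about 0.325 to 0.85 m from the base axis. Payload 15.5 kg.
Tool frame: the origin (TCP) lies at the very end of the fingers, on their centre line; the grasp point (between the pads) lies 19 mm behind it (robot.pinch_z is the distance from the TCP to the grasp point, in m); z points along the fingers, y is the line along which they close (so a half turn about z gives the same grasp; the last joint's range is limited). The gripper opens to 91 mm and grips with 3 to 60 N. Pads are 32 mm wide; open, the fingers measure 118 mm over their backs; the gripper's body (76 mm by 178 mm) begins 60 mm behind the grasp point.
Start: joints at [-1.371, 0.494, 1.345, -0, 1.302, -0.096], TCP at [0.182, -0.598, 0.214] pointing down, gripper open.
Joint ranges: [-2.91, 2.91], [-0.82, 2.16], [0.22, 2.67], [-1.22, 4.37], [0.12, 2.79], [-3.08, 3.08]. Speed limits (rad/s): [1.89, 1.89, 2.57, 3.01, 3.01, 3.01].

INTERFACE

Orientations are given as a 3x3 rotation matrix whose columns are the frame's x, y, z axes.
In Python, from station import robot gives the robot as it stands.
- The arm moves only by the tool jog_arm, never from a script. Its argument "deltas" is one flat list of numbers, 4 for each row, row after row: the shift along the tool's x, y, z in m, then the turn about the tool's z in rad. In form: [tx, ty, tz, spin, tx, ty, tz, spin, ...]. A call has 1 to 20 rows; each row shifts and turns the commanded pose from where the row before left it, along the tool's axes as they then stand; what a row does not reach is not made up. A row lasts 1/8 s, in which the tool goes at most 62.5 mm and 10.7 degrees, less where a joint would pass 70% of its speed; a pose out of reach is approached as far as the arm can. A call with a gripper value outside its range is refused whole. "grip" is the opening, from 0 (shut) to 1 (fully open), set as the call begins (left out, the last holds). The fingers move at their own pace and stop on an object; "force" is the grip in N (left out, the last holds). Time passes only in rows, so rows that do not move let the fingers close. It gives the time, the measured TCP pose, the force, the opening and the grip force at its end, in the units of the state.
- robot.state(): the state, without advancing time (a new reading comes with each control period).
- robot.capture(name): name is "scene" or "top"; returns (picture, depth): 384x512x3 uint8, red, green, blue; 384x512 float32, m along the optical axis (not along the pixel's ray), 0 where there is no reading.
- robot.calibration(name): a dict with "intrinsics" (3x3 intrinsics, pixels), "R" (3x3) and "t" (3): a world point X has camera coordinates R X + t. Camera axes: x right, y down, z forward; pixel columns grow to the right and rows downward; lengths in m; the calibration is good to about 2 mm. A picture is of the moment at which its call begins. calibration takes no time and is no camera call.
- robot.close_job(): hands the job in; it is judged then, once.
The state is a dict: "time": time; "joints": joint angles; "dq": joint speeds; "tau": joint torques, N m; "tool_pos": TCP position; "eef_rot": TCP orientation; "force": force on the tool from outside, world axes, zero at the start; "moment": the same for the moment, N m; "width": opening from 0.0 (shut) to 1.0 (fully open); "finger_force": force on a finger pad.
Only numpy, scipy, OpenCV 4.12 (cv2) and the standard library are available. Lean on these libraries where they do the work, as an engineer would, in place of code of your own. Each camera call takes 0.05 s, during which the arm holds its last target. There are 200 camera calls.

## Working session

There is one attempt and no reset: what is moved stays moved. The work goes in short steps, Python scripts to look and compute and a tool call to move; the robot and the scene stay as the last step left them, time stands still between calls to the robot, and variables do not carry over. Pictures are saved under pics/ and viewed, at most 10 in all, crops included, and the job is handed in when it is done.

Besides the shell and the picture viewer there is one more tool, called after "Emit:" as a command line: name --argument value ..., lists and objects as JSON in quotes. jog_arm: Moves the arm, as the interface text tells. Its arguments: {"type":"object","properties":{"deltas":{"type":"array"},"grip":{"type":"number"},"force":{"type":"number"}},"required":["deltas"]}

```bash
mkdir -p pics; cat > h.py <<'E'
import numpy as np, cv2
from station import robot
def grab(n,tag):
    p,d=robot.capture(n); cv2.imwrite(f'pics/{tag}.png',p[:,:,::-1]); np.savez(f'{tag}.npz',p=p,d=d); return p,d
def unproj(n,u,v,d):
    c=robot.calibration(n);K,R,t=c['intrinsics'],np.array(c['R']),np.array(c['t'])
    x=np.linalg.inv(K)@np.stack([u*d,v*d,np.asarray(d)*1.0]); return (R.T@(x-np.reshape(t,(3,1)))).T
E
python3 - <<'E'
from h import *
ims=[]
for n in('scene','top'):
    p,d=grab(n,n+'0');c=robot.calibration(n);print(n,c)
    h=cv2.cvtColor(p,cv2.COLOR_RGB2HSV)
    red=((h[...,0]<8)|(h[...,0]>172))&(h[...,1]>130)&(h[...,2]>60)
    k,l,s,ce=cv2.connectedComponentsWithStats(red.astype(np.uint8))
    for i in range(1,k):
        if s[i,4]>15:
            v,u=np.where((l==i)&(d>0));P=unproj(n,u,v,d[v,u]);print('red',s[i],P.min(0),P.max(0),np.median(P,0))
print(robot.state())
E
```

```text
scene {'intrinsics': array([[470.80073929,   0.        , 257.36134355],
       [  0.        , 470.80073929, 192.2590416 ],
       [  0.        ,   0.        ,   1.        ]]), 'R': array([[ 0.84382255, -0.53650251, -0.01133883],
       [-0.30513794, -0.46233172, -0.83255043],
       [ 0.44142309,  0.70598473, -0.5538332 ]]), 't': array([-0.32506834,  0.38756176,  0.52166361])}
red [279 156   7  37 219] [0.58064324 0.2250673  0.12472857] [0.59256784 0.2382723  0.19719932] [0.58501146 0.22882304 0.16402852]
red [336 175   4  15  35] [0.63878697 0.13763685 0.08670017] [0.73567043 0.24027587 0.18998858] [0.71761828 0.22314706 0.1026974 ]
top {'intrinsics': array([[402.36882931,   0.        , 256.91059671],
       [  0.        , 402.36882931, 191.62935966],
       [  0.        ,   0.        ,   1.        ]]), 'R': array([[ 0.0064551 , -0.99965113, -0.02561148],
       [-0.99531088, -0.00395094, -0.09664703],
       [ 0.09651212,  0.02611525, -0.99498915]]), 't': array([0.24403417, 0.54817518, 0.94311848])}
red [260 161   5  10  35] [0.58264892 0.22861394 0.13853371] [0.59327907 0.23668186
[... 156 characters left out ...]
.30254400e+00, -9.55280154e-02]), 'dq': array([ 1.77702711e-03,  3.04985036e-04, -3.40109586e-03, -4.50747556e-04,
        3.78707279e-05, -1.14770910e-03]), 'tau': array([ 1.45807833e-03, -8.80242562e+01, -3.82543695e+01,  7.08637806e-02,
        4.82571451e-02, -2.14784973e-05]), 'tool_pos': array([ 0.18215004, -0.59749268,  0.21338981]), 'eef_rot': array([[ 9.56550681e-01,  2.91566026e-01, -2.16806278e-04],
       [ 2.91566080e-01, -9.56550016e-01,  1.13445081e-03],
       [ 1.23381266e-04, -1.14837306e-03, -9.99999333e-01]]), 'force': array([ 0.2321267 , -0.70217586, -0.18657651]), 'moment': array([ 0.028921  , -0.01853323,  0.00520477]), 'finger_force': 0.0, 'width': 1.0044039429018035}
```

View pics/scene0.png

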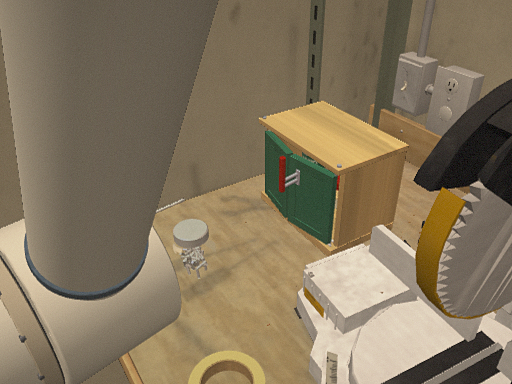

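View pics/top0.png

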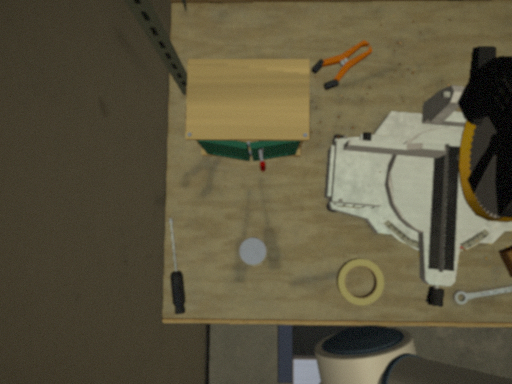

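The scene view shows the cupboard with the green door slightly ajar. The red pull is at scene (282,174) and top (263,166), a pivot pin at top (305,138), and the jar at top (253,251). A mitre saw stands to the right.

```bash
python3 - <<'E'
from h import *
np.set_printoptions(precision=4,suppress=True)
a=np.load('top0.npz');p,d=a['p'],a['d']
v,u=np.mgrid[:384,:512];P=unproj('top',u.ravel().astype(float),v.ravel().astype(float),d.ravel()).reshape(384,512,3)
ok=d>0
# roof rectangle
m=(ok&(abs(P[...,2]-.2)<.008)&(P[...,0]>.55)&(P[...,1]>.0)).astype(np.uint8)
k,l,s,c=cv2.connectedComponentsWithStats(m);i=1+np.argmax(s[1:,4])
q=P[l==i];print('roof z',np.median(q[:,2]),s[i])
r=cv2.minAreaRect((q[:,:2]*1000).astype(np.float32));print('roof rect mm',r,cv2.boxPoints(r))
# pin on the roof: greyish low-sat pixels
h=cv2.cvtColor(p,cv2.COLOR_RGB2HSV)
w=(l==i)&(h[...,1]<60);vv,uu=np.where(w);print('pin',[(x,y,P[y,x].round(3)) for x,y in zip(uu,vv)][:30])
# jar
j=(ok&(P[...,2]>.085)&(P[...,2]<.11)&(P[...,0]>.25)&(P[...,0]<.5)&(P[...,1]>.15)).astype(np.uint8)
k,l2,s2,c2=cv2.connectedComponentsWithStats(j);i2=1+np.argmax(s2[1:,4]);q=P[l2==i2];print('jar',q.min(0),q.max(0),q.mean(0))
# obstacles: height map x by y
for z in(.12,.2,.26,.3,.35):
    o=ok&(P[...,2]>z)&(P[...,1]<.08)&(P[...,0]>.2);q=P[o]
    if len(q):print('above',z,'max y',q[:,1].max(),[ (round(x,2),q[(abs(q[:,0]-x)<.025),1].max().round(3)) for x in np.arange(.3,.9,.05) if (abs(q[:,0]-x)<.025).any()],'zmax',q[:,2].max())
# green panel top edge points from top view
g=ok&(h[...,0]>60)&(h[...,0]<95)&(h[...,1]>100);vv,uu=np.where(g);q=P[g];o=np.argsort(q[:,1]);print('green',q[o][::12])
# pull by ray intersection of the top end in two views
def ray(n,u,v):
    c=robot.calibration(n);R=np.array(c['R']);return -R.T@c['t'],R.T@np.linalg.inv(c['intrinsics'])@[u,v,1]
for a_,b_ in(((282.5,156),(263,169)),):
    o1,d1=ray('scene',*a_);o2,d2=ray('top',*b_)
    A=np.stack([d1,-d2],1);t=np.linalg.lstsq(A,o2-o1,rcond=None)[0];print('tri',o1+t[0]*d1,o2+t[1]*d2)
hs=h;red=((h[...,0]<8)|(h[...,0]>172))&(h[...,1]>130);vv,uu=np.where(red);print([(x,y,P[y,x].round(3)) for x,y in zip(uu,vv)])
E
```

```text
roof z 0.19935542465844028 [ 185   59  124   82 9919]
roof rect mm ((721.6289672851562, 264.8714599609375), (251.04966735839844, 169.32537841796875), 89.74662780761719) [[636.412  139.7222]
 [805.7357 138.9735]
 [806.8459 390.0207]
 [637.5222 390.7695]]
pin [(np.int64(188), np.int64(133), array([0.648, 0.382, 0.204])), (np.int64(189), np.int64(133), array([0.649, 0.381, 0.203])), (np.int64(190), np.int64(133), array([0.649, 0.378, 0.203])), (np.int64(304), np.int64(133), array([0.649, 0.148, 0.202])), (np.int64(305), np.int64(133), array([0.649, 0.146, 0.202])), (np.int64(306), np.int64(133), array([0.65 , 0.144, 0.198])), (np.int64(188), np.int64(134), array([0.647, 0.383, 0.201])), (np.int64(189), np.int64(134), array([0.647, 0.38 , 0.203])), (np.int64(190), np.int64(134), array([0.647, 0.379, 0.201])), (np.int64(303), np.int64(134), array([0.648, 0.15 , 0.199])), (np.int64(304), np.int64(134), array([0.646, 0.149, 0.204])), (np.int64(305), np.int64(134), array([0.646, 0.147, 0.204])), (np.int64(306), np.int64(134), array([0.647, 0.145, 0.202])), (np.int64(188), np.int64(135), arra
[... 24797 characters left out ...]
, np.int64(200), array([ 0.501, -0.13 ,  0.394])), (np.int64(508), np.int64(201), array([ 0.499, -0.131,  0.4  ])), (np.int64(499), np.int64(203), array([ 0.497, -0.131,  0.378])), (np.int64(501), np.int64(204), array([ 0.495, -0.13 ,  0.384])), (np.int64(500), np.int64(208), array([ 0.489, -0.13 ,  0.381])), (np.int64(501), np.int64(209), array([ 0.488, -0.129,  0.384])), (np.int64(502), np.int64(209), array([ 0.488, -0.129,  0.387])), (np.int64(501), np.int64(210), array([ 0.486, -0.129,  0.385])), (np.int64(511), np.int64(248), array([ 0.416, -0.351,  0.029])), (np.int64(429), np.int64(294), array([ 0.314, -0.141,  0.069])), (np.int64(429), np.int64(298), array([ 0.306, -0.141,  0.07 ]))]
```

Emit:
jog_arm --deltas '[0,0,-0.06,0,0,0,-0.06,0,0,0,-0.06,0,0,0,-0.06,0,0.0203,-0.0383,0,0,0.0203,-0.0383,0,0,0.0203,-0.0383,0,0,0.0203,-0.0383,0,0,0.0203,-0.0383,0,0,0.0203,-0.0383,0,0,0.0203,-0.0383,0,0,0.0344,-0.0343,0,0,0.0344,-0.0343,0,0,0.0344,-0.0343,0,0,0.0344,-0.0343,0,0,0.0344,-0.0343,0,0,0.0344,-0.0343,0,0,0.0344,-0.0343,0,0,0,0,0,0.148,0,0,0,0.148]' --grip 1.0 --force 20

```text
time: 2.6
tool_pos: [0.4003, 0.0006, 0.4536]
eef_rot: [[1.0, -0.003, -0.001], [-0.003, -1.0, 0.0], [-0.001, -0.0, -1.0]]
force: [0.8, -0.3, -0.9]
width: 1.002
finger_force: 0.0
```

Emit:
jog_arm --deltas '[0.031,-0.0387,0.032,0,0.031,-0.0387,0.032,0,0.031,-0.0387,0.032,0,0.031,-0.0387,0.032,0,0.031,-0.0387,0.032,0,0.0315,-0.0385,0.032,0,0,0,0,0,0,0,0,0]'

```text
time: 3.6
tool_pos: [0.5866, 0.2316, 0.2619]
eef_rot: [[1.0, 0.0, -0.001], [0.0, -1.0, -0.0], [-0.001, 0.0, -1.0]]
force: [0.3, 0.4, 0.4]
width: 0.999
finger_force: 0.0
```

```bash
python3 - <<'E'
from h import *
s=grab('scene','s1')[0];t=grab('top','t1')[0]
a=cv2.resize(s[80:300,150:450],None,fx=1.8,fy=1.8);b=cv2.resize(t[60:280,150:350],None,fx=1.2,fy=1.8)
cv2.imwrite('pics/c1.png',np.hstack([a,b])[:,:,::-1])
x=robot.state();print(x['tool_pos'],x['joints'])
E
```

```text
[0.58676512 0.23115457 0.26301596] [ 2.80717669e-01  4.61210989e-01  1.26329952e+00 -1.55168611e-04
  1.41587435e+00  1.85236383e+00]
```

View pics/c1.png

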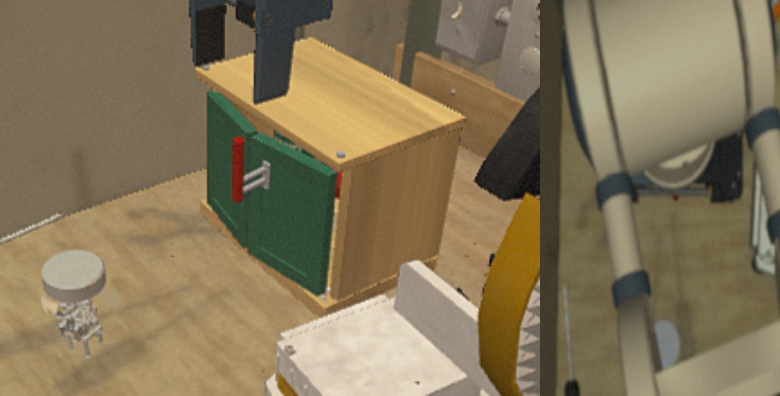

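The open fingers, at crop (208,40) and (272,60), straddle the red rod at (238,140). The jar is clear of the arm, so I'll descend.

Emit:
jog_arm --deltas '[0,-0.001,0.03,0,0,0,0.03,0,0,0,0.02,0,0,0,0.014,0,0,0,0.01,0,0,0,0,0]'

```text
time: 4.45
tool_pos: [0.5868, 0.2327, 0.1579]
eef_rot: [[1.0, -0.0, -0.0], [-0.0, -1.0, -0.0], [-0.0, 0.0, -1.0]]
force: [-0.9, 0.3, 0.2]
width: 0.995
finger_force: 0.0
```

Emit:
jog_arm --deltas '[0,0,0,0,0,0,0,0,0,0,0,0,0,0,0,0,0,0,0,0,0,0,0,0]' --grip 0.0 --force 20

```text
time: 5.2
tool_pos: [0.5869, 0.2329, 0.1579]
eef_rot: [[1.0, -0.0, -0.0], [-0.0, -1.0, 0.0], [-0.0, -0.0, -1.0]]
force: [0.4, -0.1, 0.8]
width: 0.375
finger_force: 0.0
```

```bash
python3 - <<'E'
from h import *
s=grab('scene','s2')[0]
cv2.imwrite('pics/c2.png',cv2.resize(s[100:260,220:420],None,fx=3,fy=3)[:,:,::-1])
x=robot.state();print(x['tool_pos'],x['width'],x['finger_force'],x['force'])
# arc in world, pivot estimate
pv=np.array([.647,.1495]);p0=x['tool_pos'][:2]-pv;th0=np.arctan2(-p0[0],p0[1])-np.arctan2(52,88);print('r',np.hypot(*p0),'theta',th0)
for th in np.linspace(th0,1.42,19):
    a=th-th0;R=np.array([[np.cos(a),-np.sin(a)],[np.sin(a),np.cos(a)]]);print(round(th,3),(pv+R@p0).round(4))
E
```

```text
[0.58684533 0.23285577 0.1579157 ] 0.3341570879335621 0.0 [-0.12856992 -0.0179735  -0.68743267]
r 0.10279478820825651 theta 0.09140840513027237
0.091 [0.5868 0.2329]
0.165 [0.5809 0.2282]
0.239 [0.5752 0.2231]
0.313 [0.57   0.2176]
0.387 [0.5652 0.2117]
0.46 [0.5608 0.2055]
0.534 [0.5569 0.199 ]
0.608 [0.5535 0.1923]
0.682 [0.5506 0.1852]
0.756 [0.5482 0.178 ]
0.83 [0.5464 0.1707]
0.903 [0.5451 0.1632]
0.977 [0.5444 0.1557]
1.051 [0.5442 0.1481]
1.125 [0.5446 0.1405]
1.199 [0.5455 0.133 ]
1.272 [0.547  0.1255]
1.346 [0.5491 0.1182]
1.42 [0.5516 0.1111]
```

View pics/c2.png

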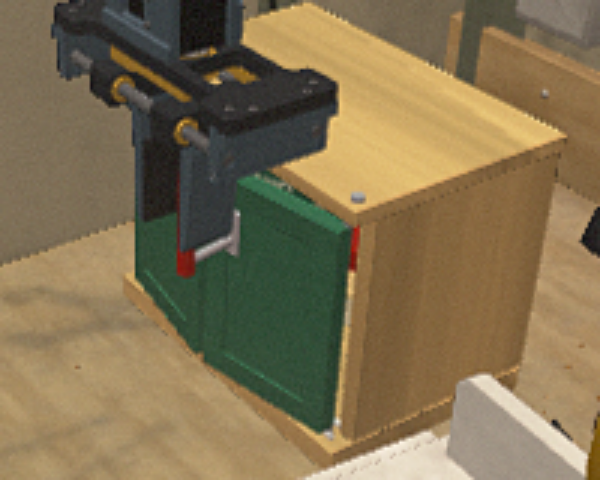

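The fingers straddle the rod, whose lower end shows at crop (186,262), and are still closing. I'll let them finish.

Emit:
jog_arm --deltas '[0,0,0,0,0,0,0,0,0,0,0,0,0,0,0,0,0,0,0,0]'

```text
time: 5.88
tool_pos: [0.5871, 0.2326, 0.1579]
eef_rot: [[1.0, -0.0, 0.0], [-0.0, -1.0, -0.0], [0.0, 0.0, -1.0]]
force: [3.0, -3.4, -1.1]
width: 0.122
finger_force: 20.0
```

Emit:
jog_arm --deltas '[-0.006,0.0047,0,0,-0.0057,0.0051,0,0,-0.0052,0.0055,0,0,-0.0048,0.0059,0,0,0,0,0,0]'

```text
time: 6.5
tool_pos: [0.5658, 0.2111, 0.158]
eef_rot: [[1.0, -0.001, 0.002], [-0.001, -1.0, -0.0], [0.002, 0.0, -1.0]]
force: [8.1, -5.8, -5.2]
width: 0.122
finger_force: 20.0
```

Emit:
jog_arm --deltas '[-0.0034,0.0068,0,0,-0.0037,0.0067,0,0,-0.0034,0.0067,0,0,-0.0029,0.0071,0,0,0,0,0,0]'

```text
time: 7.12
tool_pos: [0.5511, 0.1837, 0.1579]
eef_rot: [[1.0, -0.001, -0.001], [-0.001, -1.0, -0.0], [-0.001, 0.0, -1.0]]
force: [-4.3, 1.7, 2.2]
width: 0.129
finger_force: 20.0
```

```bash
python3 - <<'E'
from h import *
s=grab('scene','s3')[0]
cv2.imwrite('pics/c3.png',cv2.resize(s[80:280,200:450],None,fx=2.5,fy=2.5)[:,:,::-1])
x=robot.state();print(x['tool_pos'],x['force'])
E
```

```text
[0.55116582 0.18401693 0.15793856] [-4.590591    1.66862462  2.67728214]
```

View pics/c3.png

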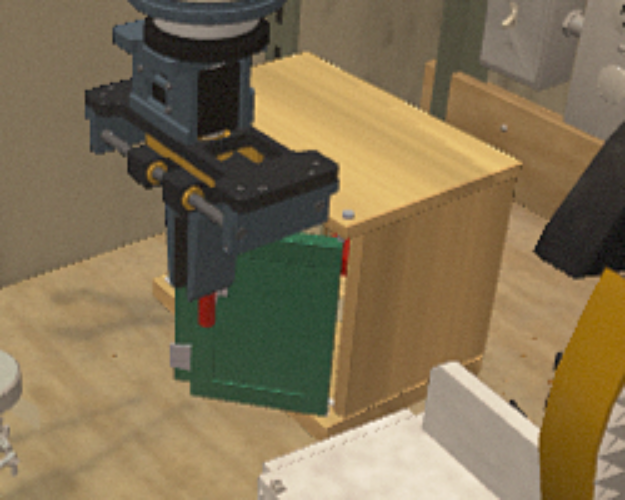

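The panel follows: the rod is in the grip at crop (207,308) and the door is about 40° open. I'll keep going.

Emit:
jog_arm --deltas '[-0.0028,0.0072,0,0,-0.0018,0.0073,0,0,-0.0013,0.0075,0,0,-0.0007,0.0075,0,0,-0.0002,0.0076,0,0,0,0,0,0]'

```text
time: 7.92
tool_pos: [0.545, 0.1464, 0.1579]
eef_rot: [[1.0, -0.001, -0.0], [-0.001, -1.0, -0.001], [-0.0, 0.001, -1.0]]
force: [-2.3, -0.9, 1.3]
width: 0.126
finger_force: 20.0
```

Emit:
jog_arm --deltas '[0.0003,0.0076,0,0,0.0008,0.0075,0,0,0.0015,0.0075,0,0,0.002,0.0073,0,0,0,0,0,0]'

```text
time: 8.55
tool_pos: [0.5494, 0.1178, 0.1579]
eef_rot: [[1.0, -0.001, -0.001], [-0.001, -1.0, 0.002], [-0.001, -0.002, -1.0]]
force: [-3.1, 10.3, 1.7]
width: 0.125
finger_force: 20.0
```

Emit:
jog_arm --deltas '[0.0012,0.0035,0,0,0.0012,0.0025,0,0,0,0,0,0]'

```text
time: 8.93
tool_pos: [0.5495, 0.115, 0.1578]
eef_rot: [[1.0, -0.0, -0.004], [-0.0, -1.0, 0.006], [-0.004, -0.006, -1.0]]
force: [-17.0, 40.6, 11.3]
width: 0.183
finger_force: 20.0
```

Emit:
jog_arm --deltas '[-0.0012,-0.0035,0,0,0,0,0,0]'

```text
time: 9.18
tool_pos: [0.5495, 0.1176, 0.1579]
eef_rot: [[1.0, 0.0, -0.002], [0.0, -1.0, 0.004], [-0.002, -0.004, -1.0]]
force: [-10.1, 29.9, 5.5]
width: 0.125
finger_force: 20.0
```

```bash
python3 - <<'E'
from h import *
s=grab('scene','s4')[0]
cv2.imwrite('pics/c4.png',cv2.resize(s[80:280,200:450],None,fx=2.5,fy=2.5)[:,:,::-1])
x=robot.state();print(x['tool_pos'],x['force'],x['width'])
E
```

```text
[0.5494912  0.11758818 0.15788108] [-10.4467032   30.04305569   5.33604291] 0.1263768392254501
```

View pics/c4.png

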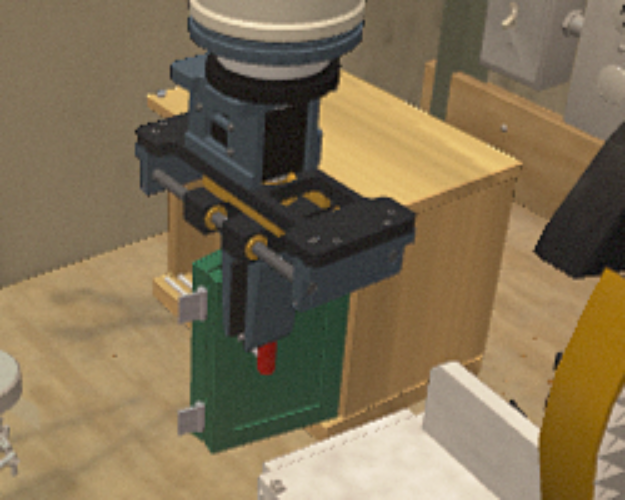

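The door is at its stop: both panels are folded at the side, with the fold hinges at crop (190,305) and (190,420). I'll relax the push before letting go.

Emit:
jog_arm --deltas '[-0.0005,-0.0015,0,0,0,0,0,0,0,0,0,0]'

```text
time: 9.6
tool_pos: [0.5494, 0.1177, 0.1579]
eef_rot: [[1.0, -0.0, -0.001], [-0.0, -1.0, 0.003], [-0.001, -0.003, -1.0]]
force: [-7.0, 18.3, 5.1]
width: 0.129
finger_force: 20.0
```

Emit:
jog_arm --deltas '[-0.0003,-0.0015,0,0,0,0,0,0,0,0,0,0]'

```text
time: 9.98
tool_pos: [0.5494, 0.1178, 0.1579]
eef_rot: [[1.0, -0.0, -0.001], [-0.0, -1.0, 0.0], [-0.001, -0.0, -1.0]]
force: [-5.3, 5.4, 3.6]
width: 0.126
finger_force: 20.0
```

Emit:
jog_arm --deltas '[0,0,0,0,0,0,0,0,0,0,0,0,0,0,0,0]' --grip 0.28

```text
time: 10.48
tool_pos: [0.55, 0.1178, 0.1579]
eef_rot: [[1.0, -0.0, 0.0], [-0.0, -1.0, -0.0], [0.0, 0.0, -1.0]]
force: [-0.3, -0.8, -0.2]
width: 0.281
finger_force: 0.0
```

Emit:
jog_arm --deltas '[0,0,-0.015,0,0,0,-0.025,0,0,0,-0.04,0,0,0,-0.05,0,0,0,-0.05,0,-0.02,0.03,-0.05,0,-0.04,0.045,-0.01,0,-0.04,0.045,0,0,-0.04,0.045,0,0,-0.01,0.045,0,0,0,0.045,0,0,0,0,0,0]'

```text
time: 11.98
tool_pos: [0.3995, -0.1394, 0.3988]
eef_rot: [[1.0, -0.004, 0.001], [-0.004, -1.0, -0.001], [0.001, 0.001, -1.0]]
force: [0.2, 0.1, 1.4]
width: 0.282
finger_force: 0.0
```

```bash
python3 - <<'E'
from h import *
s=grab('scene','s5')[0];t=grab('top','t5')[0]
a=cv2.resize(s[80:300,150:450],None,fx=1.5,fy=1.8);b=cv2.resize(t[60:280,150:350],None,fx=1.7,fy=1.8)
cv2.imwrite('pics/c5.png',np.hstack([a,b])[:,:,::-1])
x=robot.state();print(x['tool_pos'],x['force'])
for n,tag in(('scene','s5'),('top','t5')):
    z=np.load(tag+'.npz');p,d=z['p'],z['d'];h=cv2.cvtColor(p,cv2.COLOR_RGB2HSV)
    red=((h[...,0]<8)|(h[...,0]>172))&(h[...,1]>130)&(h[...,2]>60)&(d>0);v,u=np.where(red);P=unproj(n,u,v,d[v,u])
    P=P[(abs(P[:,0]-.55)<.04)&(abs(P[:,1]-.115)<.04)&(P[:,2]>.1)];print(n,len(P),P.min(0),P.max(0),P.mean(0))
    v,u=np.where(d>0);P=unproj(n,u,v,d[v,u]);g=(h[v,u,0]>60)&(h[v,u,0]<95)&(h[v,u,1]>100)&(P[:,0]>.5)&(P[:,0]<.65)&(P[:,1]>.08);P=P[g]
    f=P[P[:,2]<.17]
    if len(f)>30: print('face fit, y=ax+b',np.polyfit(f[:,0],f[:,1],1),len(f), f.min(0),f.max(0))
    J=unproj(n,u,v,d[v,u]) if 0 else None
E
```

```text
[ 0.39968557 -0.13713569  0.39860556] [ 0.06047215  0.46721053 -0.03054749]
scene 278 [0.55077252 0.11132798 0.12478365] [0.5839621  0.15487615 0.1964453 ] [0.55562851 0.11588376 0.16361449]
face fit, y=ax+b [-0.2626333   0.31282046] 462 [0.5442433  0.13939132 0.03003173] [0.64954673 0.19281825 0.1698419 ]
top 30 [0.55229522 0.11421166 0.15546491] [0.56100074 0.12417529 0.19774058] [0.55589116 0.1199112  0.18719106]
face fit, y=ax+b [0.27933524 0.0272819 ] 75 [0.54565226 0.16337156 0.06342905] [0.63179855 0.20185427 0.16929893]
```

View pics/c5.png

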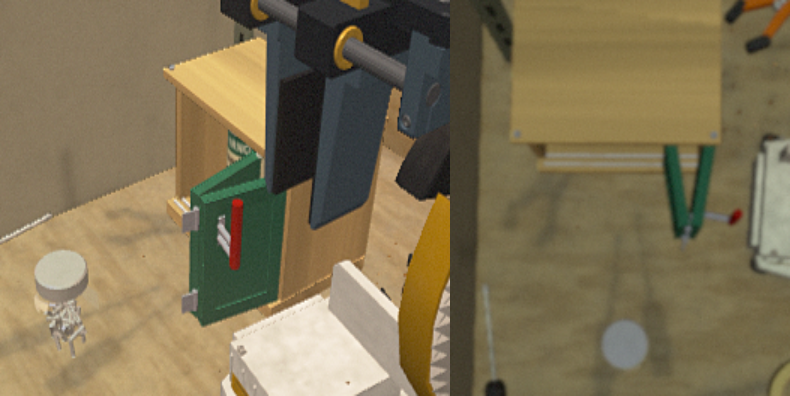

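The door is folded into a narrow V, with its fold at crop (687,230). The jar at (625,345) is untouched. I'll measure the panel angle from the top edges.

```bash
python3 - <<'E'
from h import *
z=np.load('t5.npz');p,d=z['p'],z['d'];h=cv2.cvtColor(p,cv2.COLOR_RGB2HSV)
v,u=np.where(d>0);P=unproj('top',u,v,d[v,u]);H=h[v,u]
g=(H[:,0]>60)&(H[:,0]<95)&(H[:,1]>80)&(P[:,0]>.53)&(P[:,0]<.637)&(P[:,1]>.1)&(P[:,1]<.25)&(P[:,2]>.17)
P=P[g]
for x0 in np.arange(.535,.637,.01):
    q=np.sort(P[abs(P[:,0]-x0)<.003,1]);print(round(x0,3),np.unique(q.round(3)))
for n,m in(('right',P[:,1]<.168),('left',P[:,1]>=.168)):
    q=P[m&(P[:,0]>.56)]
    print(n,np.polyfit(q[:,0],q[:,1],1),len(q))
cv2.imwrite('pics/c6.png',cv2.resize(p[125:200,240:330],None,fx=7,fy=7,interpolation=cv2.INTER_NEAREST)[:,:,::-1])
z=np.load('s5.npz');p,d=z['p'],z['d'];h=cv2.cvtColor(p,cv2.COLOR_RGB2HSV)
v,u=np.where(d>0);P=unproj('scene',u,v,d[v,u]);H=h[v,u]
# outer face of pivot-side panel in the scene view
g=(H[:,0]>60)&(H[:,0]<95)&(H[:,1]>80)&(P[:,0]>.545)&(P[:,0]<.62)&(P[:,1]>.1)&(P[:,1]<.18)&(P[:,2]<.16)&(P[:,2]>.03)
q=P[g]; 
for _ in range(4):
    c=np.polyfit(q[:,0],q[:,1],1);r=q[:,1]-np.polyval(c,q[:,0]);q=q[abs(r)<max(.002,1.5*r.std())]
print('outer face',c,len(q),'theta',np.pi/2-np.arctan(-c[0]))
E
```

```text
0.535 []
0.545 [0.163 0.165 0.167 0.169 0.181 0.183 0.186 0.188]
0.555 [0.159 0.161 0.163 0.165 0.167 0.169 0.171 0.177 0.179 0.181 0.183 0.184
 0.185 0.186 0.188 0.19 ]
0.565 [0.159 0.161 0.163 0.165 0.167 0.169 0.179 0.181 0.183 0.184 0.185 0.186
 0.187 0.188 0.19  0.192]
0.575 [0.157 0.159 0.161 0.163 0.165 0.167 0.169 0.181 0.183 0.184 0.185 0.186
 0.187 0.188 0.19  0.192 0.194]
0.585 [0.155 0.157 0.159 0.161 0.163 0.165 0.167 0.183 0.184 0.185 0.186 0.188
 0.19  0.192 0.194]
0.595 [0.153 0.155 0.157 0.159 0.161 0.163 0.165 0.185 0.186 0.188 0.19  0.192
 0.194 0.196]
0.605 [0.15  0.151 0.152 0.153 0.154 0.155 0.156 0.157 0.159 0.161 0.163 0.185
 0.186 0.188 0.19  0.192 0.194 0.196 0.198]
0.615 [0.148 0.15  0.153 0.155 0.157 0.159 0.161 0.187 0.188 0.19  0.192 0.194
 0.196 0.198 0.2  ]
0.625 [0.146 0.148 0.15  0.151 0.153 0.154 0.155 0.156 0.157 0.159 0.19  0.192
 0.194 0.196 0.198 0.2  ]
0.635 [0.146 0.148 0.15  0.152 0.153 0.154 0.155 0.157 0.159 0.192 0.194 0.196
 0.198 0.2   0.202]
right [-0.16927     0.25918109] 232
left [0.19914888 0.0713007 ] 243
outer face [-0.1593524   0.24715204] 712 theta 1.412772567756019
```

View pics/c6.png

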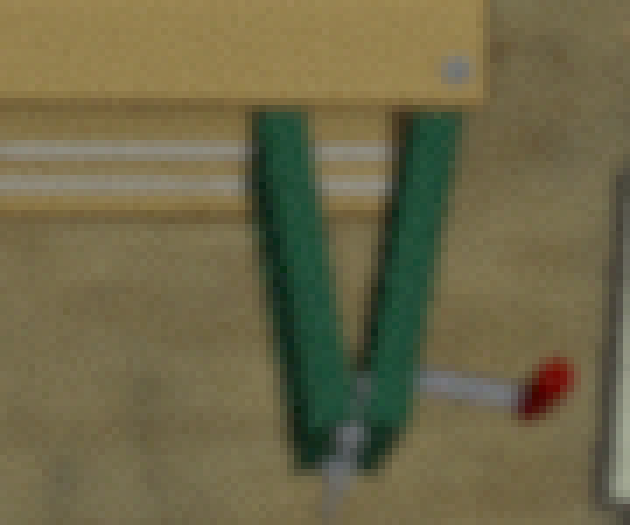

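The picture shows both panels folded together: the pivot-side panel runs from (435,115) to (385,430) and the pull is at (550,385). The edge and face fits give about 1.40 rad, which is the stop, and the arm is clear.

```bash
python3 -c "
from station import robot
print(robot.close_job())"
```

```text
the job is handed in; nothing more can be done
None
```

The bifold door is folded fully back against its stop (about 1.40 rad measured), the pull is released, the arm is clear, the jar was not touched, and the job is handed in at about 12 s.

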